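# Fit the flat air filter under the sprung clips of its air-box tray

## Robot

A 7-joint arm with a two-finger parallel gripper is mounted at the origin on the work surface; the furniture and walls round the work are solid. World frame = base frame: x ahead of the robot, y to its left, z up, the work surface at z = 0. Lengths are in m, angles in rad, forces in N, time in s.
With the tool pointing down it reaches from about 0.375 to 0.925 m from the base axis. Payload 3.1 kg.
Tool frame: the origin (TCP) lies at the very end of the fingers, on their centre line; the grasp point (between the pads) lies 19 mm behind it; z points along the fingers, y is the line along which they close (so a half turn about z gives the same grasp; the last joint's range is limited). The gripper opens to 85 mm and grips with 20 to 120 N. Pads are 22 mm wide; open, the fingers measure 114 mm over their backs; the gripper's body (76 mm by 85 mm) begins 54 mm behind the grasp point. The pads swing forward as they close: fully open they stand 13 mm farther back than shut.
Start: joints at [1.207, 0.383, 0.044, 1.598, -0.018, 1.161, -0.05], TCP at [0.171, -0.627, 0.231] pointing down, gripper open.
Joint ranges: [-2.61, 2.61], [-0.41, 2.15], [-1.48, 1.57], [0, 2.5], [-1.57, 4.71], [0.05, 1.97], [-2.85, 2.85]. Speed limits (rad/s): [2.79, 2.79, 3.14, 3.14, 3.14, 3.14, 3.14].

## Interface

Orientations are given as a unit quaternion [x, y, z, w].
In Python, from cell import bot gives the robot as it stands.
- The arm moves only by the tool send_rows, never from a script. Its argument "deltas" is a list of rows, each a list of 5 numbers: the gripper command: -1 is shut, 1 is fully open, values between are in proportion, then the shift along the tool's x, y, z in mm, then the turn about the tool's z in rad. In form: [[grip, dx, dy, dz, roll], ...]. A call has 1 to 5 rows; each row shifts and turns the commanded pose from where the row before left it, along the tool's axes as they then stand; what a row does not reach is not made up. A row lasts 1/10 s, in which the tool goes at most 50 mm and 8.59 degrees, less where a joint would pass 70% of its speed; a pose out of reach is approached as far as the arm can. A call with a gripper value outside its range is refused whole. The fingers move at their own pace and stop on an object; "squeeze" is the grip in N (left out, the last holds). Time passes only in rows, so rows that do not move let the fingers close. It gives the time, the measured TCP pose, the force, the opening and the grip force at its end, in the units of the state.
- bot.state(): the state, without advancing time (a new reading comes with each control period).
- bot.camera(name): name is "scene" or "top" or "wrist"; returns (picture, depth): 400x640x3 uint8, red, green, blue; 400x640 float32, m along the optical axis (not along the pixel's ray), 0 where there is no reading.
- bot.get_calibration(name): a dict with "fovy" (degrees; the focal length in pixels is half the picture's height over the tangent of half this angle, whatever the lens; pixels are square), "cx", "cy" (the principal point, pixels), "pose" (4x4, takes a point from camera to world coordinates). Camera axes: x right, y down, z forward; pixel columns grow to the right and rows downward; lengths in m; the calibration is good to about 2 mm. A picture is of the moment at which its call begins: read the wrist's pose just before it. get_calibration takes no time and is no camera call; for the wrist camera it gives the pose at the moment of the call.
- bot.hand_in(): hands the job in; it is judged then, once.
The state is a dict: "time_s": time; "q": joint angles; "qd": joint speeds; "joint_efforts": joint torques, N m; "tool_pos": TCP position; "tool_rot": TCP orientation; "contact_force": force on the tool from outside, world axes, zero at the start; "ft_torque": the same for the moment, N m; "opening": opening from 0.0 (shut) to 1.0 (fully open); "grip_force": force on a finger pad.
Only numpy, scipy, OpenCV 4.12 (cv2) and the standard library are available. Lean on these libraries where they do the work, as an engineer would, in place of code of your own. Each camera call takes 0.05 s, during which the arm holds its last target. There are 200 camera calls.

## Task

Fit the scooter's flat air filter into its grey air-box tray: lay it flat on the tray's open loading shelf, square to the tray, and let go of it there, then slide it fully home so that its front edge lifts both sprung steel clips and they snap down behind it. Let the filter itself lift the clips, do not push on them with the robot, and leave the small spanner beside the tray where it lies.

Things in the scene. Friction and masses are not known exactly. Their poses are not given: they have to be found in the camera images.
- filter: Flat rectangular air filter, black rim, cream pleated paper on top; 54 mm along its x axis, 120 mm along y, 14 mm thick (paper to 16 mm), about 0.2 kg. Origin at the centre of its underside, z up; both ways round are alike. Lies flat on the bench right of the tray; can be gripped across its 54 mm width; all edges are solid and can be pushed on.
- airbox: Grey open tray fixed to the bench, 164 mm wide. Origin on the bench; x runs from the open loading end (x = -95 mm, nearer the robot) to the back stop (face at x = +72 mm, outer end +80 mm), z up. Flat floor 8 mm over the bench all along. From x = +4 mm on, side walls 124 mm apart. The filter goes in with its x axis along the tray's x.
- shelf (a point): Middle of the loading shelf, on the tray floor at x = -50 mm of the tray, axes as the tray's: a good place for the centre of the filter's underside when laid down. The shelf is bare floor, x = -95 to -25 mm. Past it, to x = +4 mm, two flared guides 16 mm high narrow from about 146 to 124 mm apart.
- home (a point): Point on the tray floor, x = +45 mm of the tray, axes as the tray's, where the centre of the filter's underside lies when fully home against the back stop. The filter's rear edge is then at x = +18 mm of the tray, and the clips' tips stand just behind it at about +16 mm.
- clip_left (a joint): Bent steel strip clip, 14 mm wide, 49 mm to the +y side of the tray's middle, hinged near the back stop; 30 mm high over the bench. Ramp from x = -18 mm (17 mm over the tray floor) down to the tip at x = +13 mm (3 mm over it). Value in rad: 0 down, positive lifted, about 0.2 riding on the filter. Spring 1 to 2.5 N at the tip.
- clip_right (a joint): The same clip on the tray's -y side. Between the two clips 84 mm is free for whatever pushes the middle of the filter's rear edge; pushing the filter under both takes about 3 to 10 N.
- spanner: Small steel spanner, 134 mm long, 22 mm wide, 8 mm high, lying on the bench just left of the tray, pointing away from the robot; origin at the centre of its underside. To be left where it lies.

How it is judged:
By the outcome, as a careful person would: the job done as asked, in the order asked, and still so for the second after the job is handed in, with the robot touching nothing.
It also fails if it takes over 51 s, if anything falls off the work surface, if the arm or the gripper's body presses on something with over 40 N, if the wrist force passes 120 N, or if a joint passes its speed limit or range.

## Working session

There is one attempt and no reset: what is moved stays moved. The work goes in short steps, Python scripts to look and compute and a tool call to move; the robot and the scene stay as the last step left them, time stands still between calls to the robot, and variables do not carry over. Pictures are saved under pics/ and viewed, at most 11 in all, crops included, and the job is handed in when it is done.

Besides the shell and the picture viewer there is one more tool, called as name([rows], argument=value, ...), one row to a line, values as JSON. send_rows: Moves the arm, as the interface text tells. Its arguments: {"type":"object","properties":{"deltas":{"type":"array","items":{"type":"array","items":{"type":"number"}}},"squeeze":{"type":"number"}},"required":["deltas"]}

```bash
mkdir -p pics; ls
cat > h.py <<'E'
import numpy as np,cv2
from cell import bot
def rays(name,cal=None):
    c=cal or bot.get_calibration(name); f=200/np.tan(np.radians(c["fovy"])/2); return c,f
def world(uv,z,c):
    f=200/np.tan(np.radians(c["fovy"])/2);uv=np.atleast_2d(uv).astype(float);T=np.array(c["pose"])
    d=np.c_[(uv[:,0]-c["cx"])/f,(uv[:,1]-c["cy"])/f,np.ones(len(uv))]@T[:3,:3].T
    return T[:3,3]+d*((z-T[2,3])/d[:,2])[:,None]
def cloud(dep,c):
    f=200/np.tan(np.radians(c["fovy"])/2);v,u=np.mgrid[:dep.shape[0],:dep.shape[1]];T=np.array(c["pose"])
    P=np.stack([(u-c["cx"])/f*dep,(v-c["cy"])/f*dep,dep],-1)
    return P@T[:3,:3].T+T[:3,3]
E
python3 - <<'E'
from h import *
s=bot.state();print(s)
for n in("top","scene"):
    im,d=bot.camera(n);c=bot.get_calibration(n);np.savez(f"{n}0.npz",im=im,d=d,**{k:np.array(v) for k,v in c.items()})
    cv2.imwrite(f"pics/{n}0.png",im[:,:,::-1]);print(n,c)
E
```

```text
pics
{'time_s': 0.0, 'q': array([ 1.20719388,  0.38387008,  0.04384899,  1.59958674, -0.0179012 ,
        1.16117516, -0.04990113]), 'qd': array([ 7.14857653e-05, -1.35866269e-03, -1.61474452e-03, -9.58073429e-04,
        1.69071476e-03,  2.99115540e-04, -1.09545297e-03]), 'joint_efforts': array([-5.35287709e-04, -4.33458245e+01,  1.02409936e+00, -2.49514872e+01,
        1.05217463e-02,  1.12365698e-02,  8.73180824e-06]), 'tool_pos': array([ 0.17048204, -0.62626762,  0.22985881]), 'tool_rot': array([ 9.91176515e-01,  1.32541934e-01, -2.48577139e-04, -1.29974413e-03]), 'contact_force': array([ 0.22972798, -0.14248571,  0.61711606]), 'ft_torque': array([-0.03089457,  0.05881726,  0.03909521]), 'grip_force': 0.0, 'opening': 1.0008060969560622}
top {'fovy': 49.980161436601996, 'cx': 317.1425161462555, 'cy': 195.12169670565453, 'pose': array([[ 0.02106195, -0.96919738,  0.24538304,  0.35762241],
       [-0.99975686, -0.0220198 , -0.00116027, -0.05680553],
       [ 0.00652782, -0.24529894, -0.96942551,  0.87107233],
       [ 0.        ,  0.        ,  0.        ,  1.        ]])}
scene {'fovy': 49.193895048952676, 'cx': 319.9618522551378, 'cy': 200.4207847420194, 'pose': array([[ 0.1616173 , -0.84910712,  0.5028886 ,  0.05027865],
       [-0.98677403, -0.14551487,  0.07143139, -0.10963217],
       [ 0.01252487, -0.50778196, -0.86139457,  0.93598027],
       [ 0.        ,  0.        ,  0.        ,  1.        ]])}
```

View pics/top0.png

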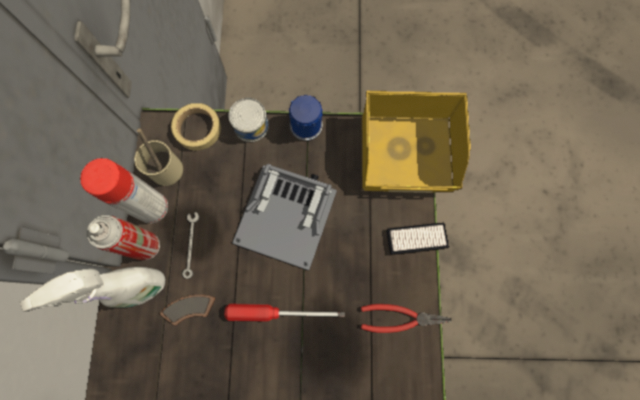

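View pics/scene0.png

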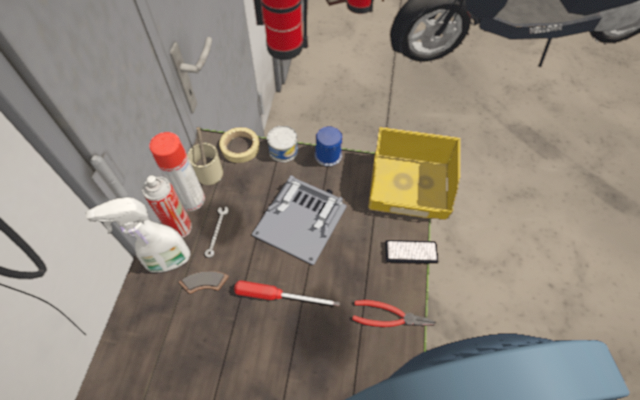

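Top view: filter at (418,238), near the bench's right edge and below the yellow bin. The tray is at (285,215), turned clockwise with its open end at the bottom. The spanner is at (190,245).

Run:
```python
from h import *
for n in("top","scene"):
    z=np.load(n+"0.npz");im=z["im"];c={k:z[k] for k in("fovy","cx","cy","pose")};P=cloud(z["d"],c)
    hsv=cv2.cvtColor(im,cv2.COLOR_RGB2HSV);X,Y,Z=P[...,0],P[...,1],P[...,2]
    bench=(X>.3)&(X<.55)&(Y>-.1)&(Y<.1);print(n,"bench z pct",np.percentile(Z[bench],[10,30,50]))
    # filter: cream paper
    cream=(hsv[...,2]>150)&(hsv[...,1]<70)&(X>.3)&(X<.5)&(Y<-.15)&(Y>-.5)
    m=cv2.morphologyEx(cream.astype(np.uint8),cv2.MORPH_CLOSE,np.ones((5,5)))
    k,l,st,ce=cv2.connectedComponentsWithStats(m);i=1+np.argmax(st[1:,4])
    uv=np.argwhere(l==i)[:,::-1]
    W=world(uv,.016,c);r=cv2.minAreaRect((W[:,:2]*1000).astype(np.float32));print("filter cream",r,"depth z",np.median(Z[l==i]))
    # tray: grey
    g=(hsv[...,1]<40)&(hsv[...,2]>85)&(hsv[...,2]<190)&(X>.3)&(X<.62)&(Y>-.15)&(Y<.15)
    m=cv2.morphologyEx(g.astype(np.uint8),cv2.MORPH_OPEN,np.ones((3,3)))
    k,l,st,ce=cv2.connectedComponentsWithStats(m);i=1+np.argmax(st[1:,4])
    uv=np.argwhere(l==i)[:,::-1];fl=(np.abs(Z[l==i]-.008)<.004)
    W=world(uv,.008,c);h=cv2.convexHull((W[:,:2]*1000).astype(np.float32))
    print("tray",cv2.minAreaRect(h),st[i]);print(cv2.approxPolyDP(h,6,True)[:,0].round())
    o=im[:,:,::-1].copy();cs,_=cv2.findContours((l==i).astype(np.uint8),0,2);cv2.drawContours(o,cs,-1,(0,0,255),1)
    if n=="top": cv2.imwrite("pics/t1.png",cv2.resize(o[150:280,220:460],None,fx=3.3,fy=3.3,interpolation=cv2.INTER_NEAREST))
```

```text
top bench z pct [-0.00188323 -0.00032166  0.00158397]
filter cream ((482.90179443359375, -262.3304748535156), (34.19490051269531, 108.03849792480469), 1.2671959400177002) depth z 0.015065689161387619
tray ((533.8646850585938, 5.6413726806640625), (164.6022491455078, 181.09515380859375), 72.03694915771484) [ 233  170  103   99 5226]
[[628.  55.]
 [475. 110.]
 [426. -45.]
 [590. -95.]
 [625.   0.]]
scene bench z pct [-0.00198494 -0.0002998   0.00131468]
filter cream ((487.988037109375, -262.9044494628906), (35.20386505126953, 109.91184997558594), 7.032365322113037) depth z 0.01542532165362831
tray ((538.2708740234375, 5.4207611083984375), (171.0882110595703, 193.7467803955078), 72.18448638916016) [ 252  182   95   83 4198]
[[631.  58.]
 [555.  90.]
 [472. 110.]
 [424. -46.]
 [590. -98.]
 [611. -85.]
 [632.   2.]]
```

View pics/t1.png

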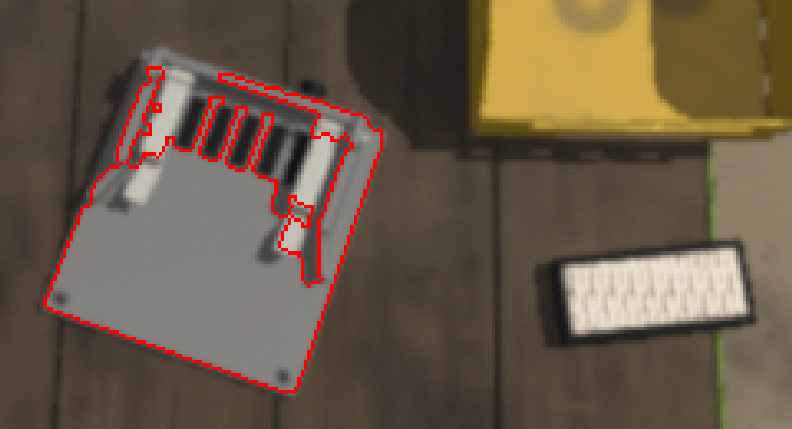

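Crop: the red outline follows the shelf corners well. Tray yaw is about -18° and its origin about (541, 3) mm. The filter centre is about (485,-263) mm, yaw about +6°, and its right end hangs slightly over the bench edge. I'll move above it and look from near.

```bash
cat >> h.py <<'E'
def pose():
    s=bot.state();x,y=s["tool_rot"][:2];return s,np.array(s["tool_pos"])*1000,2*np.arctan2(y,x)
def plan(tx,ty,tz,yaw_deg,n=None):
    "suggest n rows of [dx,dy,dz,roll] (mm, rad) towards target; roll + lowers yaw"
    s,p,ps=pose();D=np.array([tx,ty,tz])-p;t=(np.radians(yaw_deg)-ps+np.pi)%(2*np.pi)-np.pi
    n=n or int(max(np.ceil(np.linalg.norm(D)/46),np.ceil(abs(t)/.145),1))
    print("pos",p.round(1),"yaw",np.degrees(ps).round(2),"D",D.round(1),"dyaw",np.degrees(t).round(2),"n",n,"F",np.round(s["contact_force"],1),"t",round(s["time_s"],2),"open",round(s["opening"],3),"grip",round(s["grip_force"],1),"q7",round(s["q"][6],2))
    for i in range(n):
        a=ps+t*i/n;d=D/n;print([round(d[0]*np.cos(a)+d[1]*np.sin(a),1),round(d[0]*np.sin(a)-d[1]*np.cos(a),1),round(-d[2],1),round(-t/n,3)])
E
python3 -c "
from h import *
plan(485,-263,230,96,11)"
```

```text
pos [ 170.5 -626.3  230. ] yaw 15.23 D [314.5 363.3   0. ] dyaw 80.77 n 11 F [-0.4 -0.2 -0.2] t 0.1 open 0.999 grip 0.0 q7 -0.05
[np.float64(36.3), np.float64(-24.4), np.float64(-0.0), np.float64(-0.128)]
[np.float64(39.1), np.float64(-19.5), np.float64(-0.0), np.float64(-0.128)]
[np.float64(41.3), np.float64(-14.4), np.float64(-0.0), np.float64(-0.128)]
[np.float64(42.8), np.float64(-9.0), np.float64(-0.0), np.float64(-0.128)]
[np.float64(43.5), np.float64(-3.4), np.float64(-0.0), np.float64(-0.128)]
[np.float64(43.6), np.float64(2.2), np.float64(-0.0), np.float64(-0.128)]
[np.float64(43.0), np.float64(7.7), np.float64(-0.0), np.float64(-0.128)]
[np.float64(41.7), np.float64(13.1), np.float64(-0.0), np.float64(-0.128)]
[np.float64(39.6), np.float64(18.4), np.float64(-0.0), np.float64(-0.128)]
[np.float64(37.0), np.float64(23.3), np.float64(-0.0), np.float64(-0.128)]
[np.float64(33.7), np.float64(27.8), np.float64(-0.0), np.float64(-0.128)]
```

send_rows([
  [1, 36, -24, 0, -0.13],
  [1, 39, -20, 0, -0.13],
  [1, 41, -14, 0, -0.13],
  [1, 43, -9, 0, -0.13],
  [1, 43, -3, 0, -0.13],
])

```text
time_s: 0.6
tool_pos: [0.3135, -0.4605, 0.2307]
tool_rot: [0.896, 0.444, -0.0, -0.0]
contact_force: [1.1, -1.2, -1.1]
opening: 1.004
grip_force: 0.0
```

send_rows([
  [1, 43, 2, 0, -0.13],
  [1, 43, 8, 0, -0.13],
  [1, 42, 13, 0, -0.13],
  [1, 40, 18, 0, -0.13],
  [1, 37, 23, 0, -0.13],
])

```text
time_s: 1.1
tool_pos: [0.4532, -0.2935, 0.2309]
tool_rot: [0.707, 0.707, -0.0, -0.0]
contact_force: [1.7, -1.0, -1.2]
opening: 1.001
grip_force: 0.0
```

send_rows([
  [1, 34, 28, 0, -0.11],
  [1, 0, 0, 0, 0],
  [1, 0, 0, 0, 0],
])

```text
time_s: 1.4
tool_pos: [0.4814, -0.2596, 0.2308]
tool_rot: [0.668, 0.744, -0.0, -0.0]
contact_force: [-0.9, -0.5, 0.6]
opening: 1.002
grip_force: 0.0
```

```bash
cat > look.py <<'E'
from h import *
import sys
k=sys.argv[1]
c=bot.get_calibration("wrist");im,d=bot.camera("wrist")
np.savez(k+".npz",im=im,d=d,**{q:np.array(v) for q,v in c.items()})
cv2.imwrite(f"pics/{k}.png",im[:,:,::-1])
E
python3 look.py w1; python3 -c "
from h import *
plan(485,-263,230,96)"
```

```text
pos [ 480.3 -261.5  230.7] yaw 96.01 D [ 4.7 -1.5 -0.7] dyaw -0.01 n 1 F [ 0.  -0.6 -0.1] t 1.45 open 0.998 grip 0.0 q7 0.45
[np.float64(-2.0), np.float64(4.5), np.float64(0.7), np.float64(0.0)]
```

View pics/w1.png

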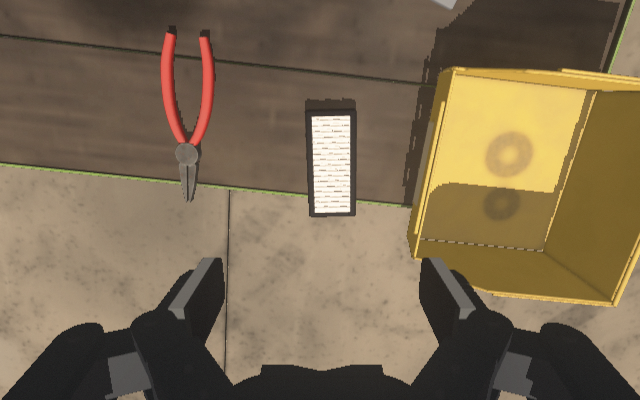

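Wrist view: filter at (331,160), almost square to the fingers. Its lower end hangs about 10 px over the bench edge, and the bin to the right leaves room for the finger.

```bash
cat > filt.py <<'E'
from h import *
import sys
z=np.load(sys.argv[1]+".npz");im=z["im"];c={k:z[k] for k in("fovy","cx","cy","pose")};zt=float(sys.argv[2])
hsv=cv2.cvtColor(im,cv2.COLOR_RGB2HSV);P=cloud(z["d"],c)
m=((hsv[...,2]>185)&(hsv[...,1]<40)).astype(np.uint8)
if len(sys.argv)>3:
    x0,x1,y0,y1=map(float,sys.argv[3:7]);m&=((P[...,0]>x0)&(P[...,0]<x1)&(P[...,1]>y0)&(P[...,1]<y1)).astype(np.uint8)
m=cv2.morphologyEx(m,cv2.MORPH_CLOSE,np.ones((7,7)));k,l,st,ce=cv2.connectedComponentsWithStats(m);i=1+np.argmax(st[1:,4])
W=world(np.argwhere(l==i)[:,::-1],zt,c)
print("cream",cv2.minAreaRect((W[:,:2]*1000).astype(np.float32)),"z",np.median(P[l==i][:,2]),st[i])
b=cv2.dilate((l==i).astype(np.uint8),np.ones((25,25)));d=((P[...,2]>zt-.008)&(b>0)).astype(np.uint8)
W=P[d>0];print("depth rect",cv2.minAreaRect((W[:,:2]*1000).astype(np.float32)))
E
python3 filt.py w1 .016
python3 - <<'E'
from h import *
z=np.load("w1.npz");c={k:z[k] for k in("fovy","cx","cy","pose")};P=cloud(z["d"],c)
for u,v in((440,110),(420,240),(300,80)):print(P[v,u])
E
```

```text
cream ((492.1146545410156, -263.0670166015625), (38.7573356628418, 105.332275390625), 7.663768291473389) z 0.0141208951264577 [ 312  116   38   97 3493]
depth rect ((491.0557861328125, -251.7571563720703), (54.01778030395508, 141.91688537597656), 7.560046195983887)
[ 0.5826286  -0.19147449  0.05542548]
[ 0.60720618 -0.34168788  0.00922013]
[ 0.44996666 -0.17900226 -0.00107804]
```

send_rows([
  [1, -1, 6, 42, -0.028],
  [1, -1, 5, 43, 0],
  [1, 0, 0, 43, 0],
  [1, 0, 0, 42, 0],
  [1, 0, 0, 0, 0],
])

```text
time_s: 1.95
tool_pos: [0.4845, -0.2617, 0.0547]
tool_rot: [0.66, 0.751, -0.002, -0.007]
contact_force: [-1.8, 1.1, -0.8]
opening: 1.005
grip_force: 0.0
```

```bash
python3 look.py w2; python3 filt.py w2 .016; python3 -c "
from h import *
plan(491,-263,2,97.6)"
```

```text
cream ((492.31024169921875, -262.4995422363281), (39.55472183227539, 104.39765930175781), 7.651826858520508) z 0.014180055692195909 [  300   140    74   168 11507]
depth rect ((491.28851318359375, -253.4079132080078), (54.29041290283203, 138.2907257080078), 7.630890846252441)
pos [ 487.6 -262.6   58.1] yaw 97.42 D [  3.4  -0.4 -56.1] dyaw 0.18 n 2 F [0.5 0.  0.9] t 2.0 open 1.001 grip 0.0 q7 0.37
[np.float64(-0.4), np.float64(1.7), np.float64(28.0), np.float64(-0.002)]
[np.float64(-0.4), np.float64(1.7), np.float64(28.0), np.float64(-0.002)]
```

View pics/w2.png

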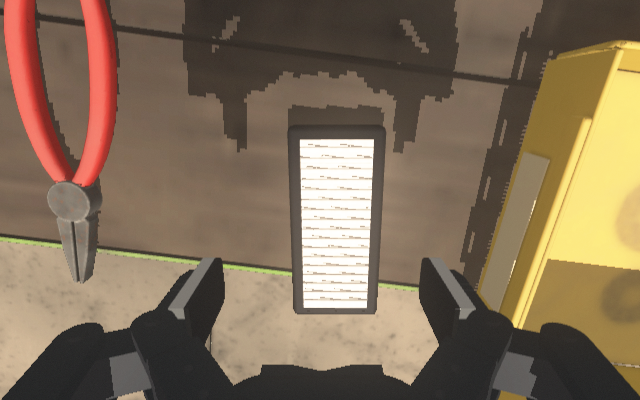

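Filter centred between the fingers at (337,220), both sides clear. I'll descend.

send_rows([
  [1, 0, 3, 28, 0],
  [1, 0, 0, 20, 0],
  [1, 0, 0, 7, 0],
  [1, 0, 0, 0, 0],
])

```text
time_s: 2.4
tool_pos: [0.4954, -0.2629, 0.0075]
tool_rot: [0.659, 0.752, -0.0, 0.001]
contact_force: [-0.8, 0.1, 0.5]
opening: 1.002
grip_force: 0.0
```

```bash
python3 -c "
from h import *
plan(491,-263,2,97.6)"
```

```text
pos [ 495.4 -262.9    7.5] yaw 97.54 D [-4.4 -0.1 -5.5] dyaw 0.06 n 1 F [-0.8  0.1  0.5] t 2.4 open 1.002 grip 0.0 q7 0.33
[np.float64(0.5), np.float64(-4.4), np.float64(5.5), np.float64(-0.001)]
```

send_rows([
  [1, 0, -3, 4, 0],
  [1, 0, 0, 0, 0],
])

```text
time_s: 2.6
tool_pos: [0.4923, -0.2629, 0.0035]
tool_rot: [0.659, 0.752, -0.0, 0.001]
contact_force: [0.1, 0.0, -0.3]
opening: 1.0
grip_force: 0.0
```

send_rows([
  [-0.2, 0, 0, 0, 0],
  [-0.4, 0, 0, 0, 0],
  [-0.6, 0, 0, 0, 0],
  [-0.6, 0, 0, 0, 0],
  [-0.6, 0, 0, 0, 0],
], squeeze=40)

```text
time_s: 3.1
tool_pos: [0.4928, -0.2622, 0.0031]
tool_rot: [0.659, 0.753, 0.0, 0.001]
contact_force: [-0.3, 0.7, 6.3]
opening: 0.623
grip_force: 42.8
```

```bash
python3 -c "
from h import *
plan(491,-263,2,97.6)"
```

```text
pos [ 492.8 -262.2    3.1] yaw 97.63 D [-1.8 -0.8 -1.1] dyaw -0.03 n 1 F [-0.3  0.7  6.3] t 3.1 open 0.623 grip 42.8 q7 0.32
[np.float64(-0.5), np.float64(-1.9), np.float64(1.1), np.float64(0.0)]
```

send_rows([
  [-0.6, 0, 0, -20, 0],
  [-0.6, 0, 0, -40, 0],
  [-0.6, 0, 0, -40, 0],
  [-0.6, 20, 0, -40, 0],
  [-0.6, 40, 0, -20, 0.05],
])

```text
time_s: 3.6
tool_pos: [0.486, -0.2066, 0.1657]
tool_rot: [0.68, 0.733, 0.001, 0.004]
contact_force: [1.4, -0.5, -1.0]
opening: 0.619
grip_force: 42.9
```

send_rows([
  [-0.6, 40, 0, 0, 0.1],
  [-0.6, 30, 0, 0, 0.15],
  [-0.6, 20, 0, 0, 0.15],
  [-0.6, 0, 0, 0, 0],
  [-0.6, 0, 0, 0, 0],
])

```text
time_s: 4.1
tool_pos: [0.4841, -0.1129, 0.1617]
tool_rot: [0.809, 0.588, -0.001, -0.0]
contact_force: [0.1, -0.1, -1.8]
opening: 0.616
grip_force: 42.8
```

```bash
python3 look.py w3; python3 -c "
from h import *
plan(491.5,19.4,60,72)"
```

```text
pos [ 484.1 -114.   161.7] yaw 71.91 D [   7.4  133.4 -101.7] dyaw 0.09 n 4 F [ 0.7 -0.7 -1.5] t 4.15 open 0.622 grip 42.8 q7 -0.26
[np.float64(32.3), np.float64(-8.6), np.float64(25.4), np.float64(-0.0)]
[np.float64(32.3), np.float64(-8.6), np.float64(25.4), np.float64(-0.0)]
[np.float64(32.3), np.float64(-8.6), np.float64(25.4), np.float64(-0.0)]
[np.float64(32.3), np.float64(-8.5), np.float64(25.4), np.float64(-0.0)]
```

View pics/w3.png

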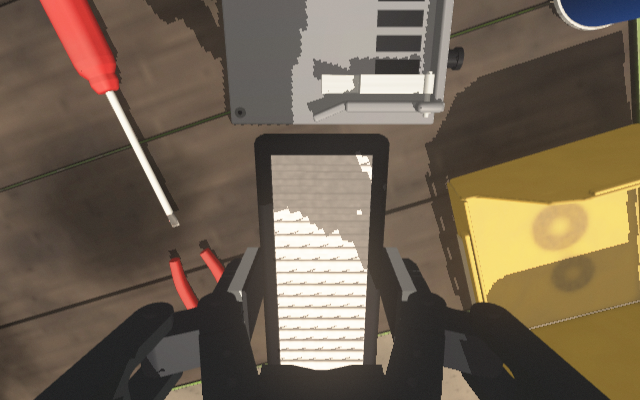

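Run:
```python
from h import *
z=np.load("w3.npz");im=z["im"];c={k:z[k] for k in("fovy","cx","cy","pose")};P=cloud(z["d"],c)
hsv=cv2.cvtColor(im,cv2.COLOR_RGB2HSV)
m=((hsv[...,1]<35)&(hsv[...,2]>60)).astype(np.uint8);m[140:]=0;m[:,:200]=0;m[:,460:]=0
k,l,st,ce=cv2.connectedComponentsWithStats(m);i=1+np.argmax(st[1:,4]);m=(l==i)
side=[(u,np.where(m[:,u])[0].max()) for u in range(245,300,5)]
front=[(np.where(m[v])[0].min(),v) for v in range(10,115,8)]
for n,q,zz in(("side top",side,.008),("side bottom",side,.0),("front8",front,.008),("front0",front,0)):
    W=world(q,zz,c)[:,:2]*1000;v=cv2.fitLine(W.astype(np.float32),cv2.DIST_L2,0,.01,.01).ravel();print(n,v.round(3),np.degrees(np.arctan2(v[1],v[0])).round(2),"W",W[0].round(1),W[-1].round(1))
# held filter rim edges (z of filter top ~ tcp-3.1+14 above)
zt=.1617-.003+.014
d=(hsv[...,2]<50).astype(np.uint8);
L=[];R=[];
for v in range(160,235,6):
    r=np.where(hsv[v,255:392,2]<75)[0]; L.append((255+r.min(),v));R.append((255+r.max(),v))
top=[(u,np.where(hsv[125:175,u,2]<75)[0].min()+125) for u in range(275,375,8)]
for n,q in(("L",L),("R",R),("T",top)):
    W=world(q,zt,c)[:,:2]*1000;v=cv2.fitLine(W.astype(np.float32),cv2.DIST_HUBER,0,.01,.01).ravel();print(n,v.round(3),np.degrees(np.arctan2(v[1],v[0])).round(2),q[0],q[-1])
print(im[124:150:3,320].tolist())
```

```text
side top [ 9.51000e-01 -3.08000e-01  4.56949e+02 -5.44350e+01] -17.93 W [436.5 -47.8] [477.4 -61. ]
side bottom [ 9.5100e-01 -3.0800e-01  4.5555e+02 -5.4852e+01] -17.93 W [434.6 -48.1] [476.5 -61.6]
front8 [3.10000e-01 9.51000e-01 4.40468e+02 1.54300e+00] 71.95 W [452.6  38.1] [428.  -37.1]
front0 [3.10000e-01 9.51000e-01 4.38622e+02 2.64200e+00] 71.95 W [451.1  40.2] [425.8 -37.1]
L [ 3.08000e-01  9.51000e-01  4.69725e+02 -7.39860e+01] 72.05 (np.int64(255), 160) (np.int64(259), 232)
R [ 3.08000e-01  9.52000e-01  5.20421e+02 -8.63800e+01] 72.09 (np.int64(387), 160) (np.int64(383), 232)
T [ 9.51000e-01 -3.08000e-01  5.02477e+02 -5.56240e+01] -17.93 (275, np.int64(134)) (371, np.int64(134))
[[134, 122, 111], [108, 94, 79], [106, 90, 76], [84, 73, 63], [45, 43, 40], [46, 42, 41], [46, 44, 39], [46, 43, 40], [45, 43, 40]]
```

The tray side and front edges give yaw -18.0° and origin (541,4). The held filter is square to that, centred within about 1 mm. I'll carry it over the shelf.

send_rows([
  [-0.6, 43, -11, 0, 0],
  [-0.6, 43, -11, 15, 0],
  [-0.6, 43, -11, 30, 0],
  [-0.6, 0, -1, 30, 0],
  [-0.6, 0, 0, 20, 0],
])

```text
time_s: 4.65
tool_pos: [0.4913, 0.0173, 0.0672]
tool_rot: [0.809, 0.588, -0.001, -0.001]
contact_force: [-1.0, -0.5, -1.2]
opening: 0.619
grip_force: 42.8
```

send_rows([
  [-0.6, 0, 0, 10, 0],
  [-0.6, 0, 0, 0, 0],
  [-0.6, 0, 0, 0, 0],
])

```text
time_s: 4.95
tool_pos: [0.4932, 0.0161, 0.0598]
tool_rot: [0.81, 0.586, 0.0, 0.0]
contact_force: [-0.5, -1.4, -1.7]
opening: 0.613
grip_force: 42.8
```

```bash
python3 -c "
from h import *
plan(491.3,18.9,12,72)"
```

```text
pos [493.2  16.1  59.8] yaw 71.73 D [ -1.9   2.8 -47.8] dyaw 0.27 n 2 F [-0.5 -1.4 -1.7] t 4.95 open 0.613 grip 42.8 q7 -0.65
[np.float64(1.0), np.float64(-1.4), np.float64(23.9), np.float64(-0.002)]
[np.float64(1.0), np.float64(-1.4), np.float64(23.9), np.float64(-0.002)]
```

send_rows([
  [-0.6, 1, -2, 15, -0.005],
  [-0.6, 1, -1, 15, 0],
  [-0.6, 0, 0, 8, 0],
  [-0.6, 0, 0, 5, 0],
  [-0.6, 0, 0, 0, 0],
])

```text
time_s: 5.45
tool_pos: [0.4897, 0.0199, 0.0157]
tool_rot: [0.808, 0.589, -0.001, -0.0]
contact_force: [-0.7, 0.3, -1.4]
opening: 0.62
grip_force: 42.8
```

```bash
python3 -c "
from h import *
plan(491.3,18.9,11.5,72)"
```

```text
pos [489.7  19.9  15.7] yaw 72.12 D [ 1.6 -1.  -4.2] dyaw -0.12 n 1 F [-0.7  0.3 -1.4] t 5.45 open 0.62 grip 42.8 q7 -0.71
[np.float64(-0.5), np.float64(1.9), np.float64(4.2), np.float64(0.002)]
```

send_rows([
  [-0.6, 0, 0, 2, 0],
  [-0.6, 0, 0, 2, 0],
  [-0.6, 0, 0, 0, 0],
])

```text
time_s: 5.75
tool_pos: [0.4903, 0.0201, 0.0124]
tool_rot: [0.808, 0.589, 0.0, 0.0]
contact_force: [-0.5, 0.8, -1.3]
opening: 0.612
grip_force: 42.8
```

```bash
python3 -c "
from h import *
plan(491.3,18.9,11.5,72)"
```

```text
pos [490.3  20.1  12.4] yaw 72.12 D [ 1.  -1.2 -0.9] dyaw -0.12 n 1 F [-0.5  0.8 -1.3] t 5.75 open 0.612 grip 42.8 q7 -0.71
[np.float64(-0.8), np.float64(1.3), np.float64(0.9), np.float64(0.002)]
```

send_rows([
  [-0.6, 0, 0, 1, 0],
  [-0.6, 0, 0, 0.5, 0],
  [-0.6, 0, 0, 0, 0],
])

```text
time_s: 6.05
tool_pos: [0.4903, 0.0201, 0.0111]
tool_rot: [0.808, 0.589, 0.0, 0.0]
contact_force: [-0.8, -0.6, 1.1]
opening: 0.617
grip_force: 43.1
```

send_rows([
  [0.4, 0, 0, 0, 0],
  [0.6, 0, 0, 0, 0],
  [0.8, 0, 0, 0, 0],
  [0.8, 0, 0, 0, 0],
])

```text
time_s: 6.45
tool_pos: [0.4903, 0.0201, 0.0109]
tool_rot: [0.808, 0.589, 0.0, 0.0]
contact_force: [0.0, -0.4, -0.1]
opening: 0.899
grip_force: 0.0
```

send_rows([
  [0.8, 0, 0, -20, 0],
  [0.8, 0, 0, -40, 0],
  [0.8, -20, 0, -40, 0],
  [0.8, -40, -20, -20, 0],
  [0.8, -40, -20, 0, 0],
])

```text
time_s: 6.95
tool_pos: [0.4247, -0.0633, 0.1345]
tool_rot: [0.808, 0.59, 0.003, 0.003]
contact_force: [-0.1, -1.8, -0.8]
opening: 0.898
grip_force: 0.0
```

send_rows([
  [0, -10, -10, 0, 0.14],
  [-0.4, 0, 0, 0, 0.14],
  [-0.4, 0, 0, 0, 0.14],
  [-0.4, 0, 0, 0, 0],
  [-0.4, 0, 0, 0, 0],
])

```text
time_s: 7.45
tool_pos: [0.4088, -0.0691, 0.1308]
tool_rot: [0.913, 0.409, 0.0, 0.0]
contact_force: [0.9, -0.0, 0.1]
opening: 0.299
grip_force: 0.0
```

```bash
python3 look.py w4; python3 filt.py w4 .024; python3 -c "
from h import *
plan(425,40,120,-18)"
```

```text
cream ((528.16162109375, -18.520950317382812), (108.15324401855469, 177.02276611328125), 72.04830169677734) z 0.0075950399116878065 [  248     0   303   151 14540]
depth rect ((514.2586059570312, -36.90660858154297), (76.13688659667969, 178.58050537109375), 48.25116729736328)
pos [408.9 -69.1 130.8] yaw 48.23 D [ 16.1 109.1 -10.8] dyaw -66.23 n 8 F [-0.1  0.   0.9] t 7.5 open 0.302 grip 0.0 q7 -0.71
[np.float64(11.5), np.float64(-7.6), np.float64(1.3), np.float64(0.144)]
[np.float64(10.3), np.float64(-9.2), np.float64(1.3), np.float64(0.144)]
[np.float64(8.9), np.float64(-10.5), np.float64(1.3), np.float64(0.144)]
[np.float64(7.3), np.float64(-11.7), np.float64(1.3), np.float64(0.144)]
[np.float64(5.5), np.float64(-12.6), np.float64(1.3), np.float64(0.144)]
[np.float64(3.6), np.float64(-13.3), np.float64(1.3), np.float64(0.144)]
[np.float64(1.7), np.float64(-13.7), np.float64(1.3), np.float64(0.144)]
[np.float64(-0.3), np.float64(-13.8), np.float64(1.3), np.float64(0.144)]
```

View pics/w4.png

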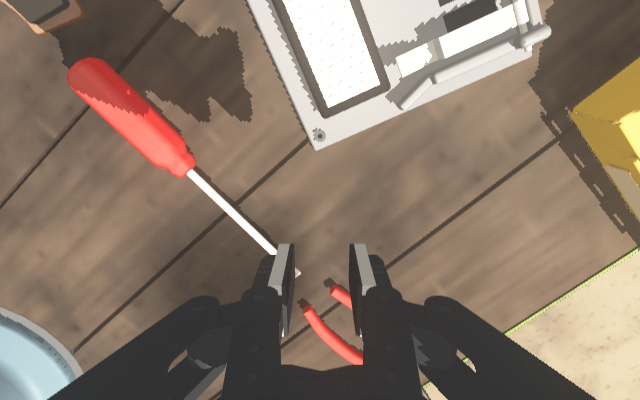

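The filter lies flat and square on the shelf (rear corner at (325,110)). Next I turn the tool to push along tray x, with the fingers 25 mm apart for a wide push, starting behind the tray's front edge.

send_rows([
  [-0.4, 12, -8, 0, 0.145],
  [-0.4, 11, -9, 0, 0.145],
  [-0.4, 9, -11, 0, 0.145],
  [-0.4, 8, -12, 0, 0.145],
  [-0.4, 6, -13, 0, 0.145],
])

```text
time_s: 8.0
tool_pos: [0.4208, 0.0022, 0.1307]
tool_rot: [0.998, 0.055, -0.0, -0.0]
contact_force: [-0.4, -0.6, -0.4]
opening: 0.299
grip_force: 0.0
```

send_rows([
  [-0.4, 4, -13, 0, 0.145],
  [-0.4, 2, -14, 0, 0.145],
  [-0.4, 0, -14, 0, 0.145],
  [-0.4, 0, 0, 0, 0],
  [-0.4, 0, 0, 0, 0],
])

```text
time_s: 8.5
tool_pos: [0.4279, 0.0424, 0.1307]
tool_rot: [0.988, -0.157, -0.0, 0.0]
contact_force: [0.9, -0.8, -0.9]
opening: 0.303
grip_force: 0.0
```

```bash
python3 look.py w5; python3 filt.py w5 .024 .46 .53 -.06 .09;  python3 -c "
from h import *
plan(438.4,37.4,60,-18)"
```

```text
cream ((490.3805847167969, 18.83298110961914), (104.93103790283203, 39.12744140625), 71.92005157470703) z 0.022101612298092488 [ 249   75  151   58 8496]
depth rect ((490.7576599121094, 18.672264099121094), (120.54158020019531, 53.460205078125), 71.82130432128906)
pos [427.8  41.9 130.6] yaw -18.21 D [ 10.6  -4.5 -70.6] dyaw 0.21 n 2 F [-0.4  0.   0.1] t 8.55 open 0.3 grip 0.0 q7 -2.15
[np.float64(5.7), np.float64(0.5), np.float64(35.3), np.float64(-0.002)]
[np.float64(5.7), np.float64(0.5), np.float64(35.3), np.float64(-0.002)]
```

View pics/w5.png

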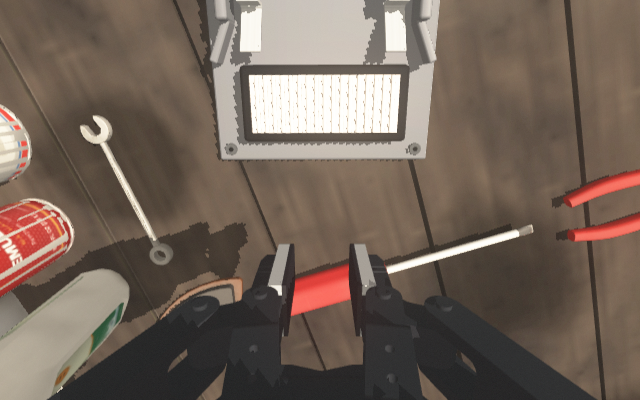

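Filter at (325,103) is square to the tray (screws at 231 and 415), within about 1.5 mm of centre; the spanner is undisturbed. I'll lower behind it.

send_rows([
  [-0.4, 6, 0, 35, -0.003],
  [-0.4, 5, 0, 35, 0],
  [-0.4, 0, 0, 30, 0],
  [-0.4, 0, 0, 18, 0],
  [-0.4, 0, 0, 0, 0],
])

```text
time_s: 9.05
tool_pos: [0.4355, 0.0375, 0.0103]
tool_rot: [0.987, -0.158, -0.003, 0.001]
contact_force: [0.1, -0.2, 0.2]
opening: 0.296
grip_force: 0.0
```

```bash
python3 -c "
from h import *
plan(438.4,37.4,11.5,-18)"
```

```text
pos [435.5  37.5  10.3] yaw -18.19 D [ 2.9 -0.1  1.2] dyaw 0.19 n 1 F [ 0.1 -0.2  0.2] t 9.05 open 0.296 grip 0.0 q7 -2.31
[np.float64(2.8), np.float64(-0.8), np.float64(-1.2), np.float64(-0.003)]
```

send_rows([
  [-0.4, 3, -1, -2, -0.003],
  [-0.4, 5, 0, 0, 0],
  [-0.4, 5, 0, 0, 0],
  [-0.4, 0, 0, 0, 0],
])

```text
time_s: 9.45
tool_pos: [0.4536, 0.0355, 0.0161]
tool_rot: [0.988, -0.157, 0.002, -0.0]
contact_force: [-0.0, -0.2, 0.5]
opening: 0.297
grip_force: 0.0
```

```bash
python3 -c "
from h import *
plan(541.1+7*.951,4-7*.309,12,-18,16)" | head -2
```

```text
pos [453.6  35.5  16.1] yaw -18.11 D [ 94.2 -33.6  -4.1] dyaw 0.11 n 16 F [-0.  -0.2  0.5] t 9.45 open 0.297 grip 0.0 q7 -2.3
[np.float64(6.2), np.float64(0.2), np.float64(0.3), np.float64(-0.0)]
```

send_rows([
  [-0.4, 0, 0, 2, 0],
  [-0.4, 0, 0, 0, 0],
  [-0.4, 0, 0, 0, 0],
])

```text
time_s: 9.75
tool_pos: [0.4508, 0.0359, 0.0127]
tool_rot: [0.988, -0.157, -0.0, 0.0]
contact_force: [0.3, 0.1, 0.1]
opening: 0.303
grip_force: 0.0
```

```bash
python3 -c "
from h import *
plan(541.1+7*.951,4-7*.309,12,-18,16)" | head -2
```

```text
pos [450.8  35.9  12.7] yaw -18.04 D [ 97.  -34.1  -0.7] dyaw 0.04 n 16 F [0.3 0.1 0.1] t 9.75 open 0.303 grip 0.0 q7 -2.3
[np.float64(6.4), np.float64(0.1), np.float64(0.0), np.float64(-0.0)]
```

send_rows([
  [-0.4, 2, 3, 1, 0],
  [-0.4, 5, 0, 0, 0],
  [-0.4, 6, 0, 0, 0],
  [-0.4, 6, 0, 0, 0],
  [-0.4, 6, 0, 0, 0],
])

```text
time_s: 10.25
tool_pos: [0.4728, 0.0254, 0.0114]
tool_rot: [0.988, -0.157, -0.002, 0.0]
contact_force: [-5.6, 0.9, 3.5]
opening: 0.302
grip_force: 2.6
```

send_rows([
  [-0.4, 6, 0, 0, 0],
  [-0.4, 6, 0, 0, 0],
  [-0.4, 6, 0, 0, 0],
  [-0.4, 5, 0, 0, 0],
  [-0.4, 0, 0, 0, 0],
])

```text
time_s: 10.75
tool_pos: [0.4895, 0.0196, 0.0099]
tool_rot: [0.988, -0.156, -0.006, 0.001]
contact_force: [-4.5, 0.9, -1.6]
opening: 0.303
grip_force: 2.4
```

```bash
python3 look.py w6; python3 -c "
from h import *
plan(541.1+7*.951,4-7*.309,12,-18,10)" | head -2
```

```text
pos [491.2  19.2  10.1] yaw -17.96 D [ 56.6 -17.3   1.9] dyaw -0.04 n 10 F [-3.8  0.3 -0.9] t 10.8 open 0.3 grip 2.1 q7 -2.25
[np.float64(5.9), np.float64(-0.1), np.float64(-0.2), np.float64(0.0)]
```

View pics/w6.png

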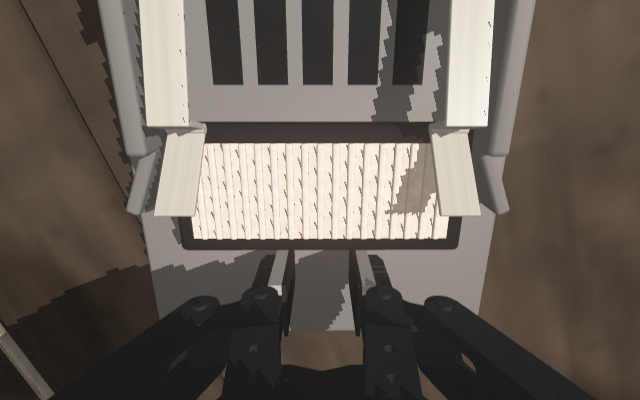

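Filter is square between the guides, its front now under the clip ramps. I'll continue.

send_rows([
  [-0.4, 6, 0, -1.5, 0],
  [-0.4, 6, 0, 0, 0],
  [-0.4, 6, 0, 0, 0],
  [-0.4, 6, 0, 0, 0],
  [-0.4, 6, 0, 0, 0],
])

```text
time_s: 11.3
tool_pos: [0.5242, 0.0086, 0.0128]
tool_rot: [0.988, -0.157, -0.001, 0.0]
contact_force: [-3.7, 1.0, -3.4]
opening: 0.303
grip_force: 2.1
```

send_rows([
  [-0.4, 6, 0, 0, 0],
  [-0.4, 5, 0, 0, 0],
  [-0.4, 4, 0, 0, 0],
  [-0.4, 0, 0, 0, 0],
])

```text
time_s: 11.7
tool_pos: [0.5412, 0.0036, 0.0141]
tool_rot: [0.988, -0.157, 0.002, -0.0]
contact_force: [-0.9, 0.4, -0.4]
opening: 0.299
grip_force: 0.7
```

```bash
python3 look.py w7; python3 -c "
from h import *
plan(541.1+7*.951,4-7*.309,12,-18,10)" | head -2
```

```text
pos [541.2   3.7  14.3] yaw -18.08 D [ 6.5 -1.8 -2.3] dyaw 0.08 n 10 F [-1.   0.5 -0.6] t 11.75 open 0.299 grip 0.4 q7 -2.21
[np.float64(0.7), np.float64(-0.0), np.float64(0.2), np.float64(-0.0)]
```

View pics/w7.png

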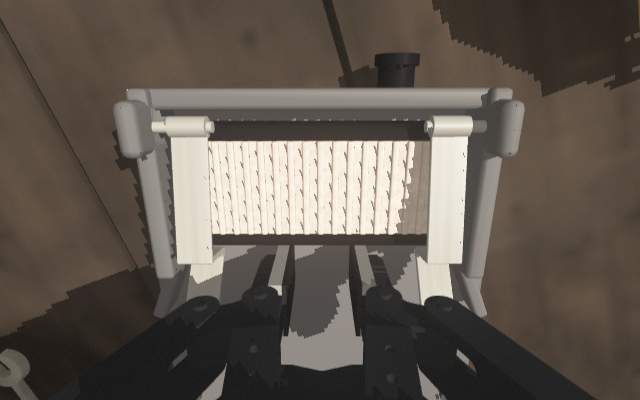

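Nearly home: a small gap remains at the back stop and the clips still seem raised. I'll push the last ~7 mm until the force rises.

send_rows([
  [-0.4, 3, 0, 2, 0],
  [-0.4, 3, 0, 0, 0],
  [-0.4, 2, 0, 0, 0],
  [-0.4, 0, 0, 0, 0],
])

```text
time_s: 12.15
tool_pos: [0.5462, 0.0021, 0.0114]
tool_rot: [0.988, -0.157, -0.0, -0.0]
contact_force: [-2.9, 0.7, 1.8]
opening: 0.302
grip_force: 1.5
```

send_rows([
  [-0.4, 2, 0, 0, 0],
  [-0.4, 1, 0, 0, 0],
  [-0.4, 0, 0, 0, 0],
])

```text
time_s: 12.45
tool_pos: [0.5462, 0.002, 0.0107]
tool_rot: [0.988, -0.156, -0.003, 0.0]
contact_force: [-7.4, 2.6, 4.7]
opening: 0.299
grip_force: 3.5
```

```bash
python3 -c "
from h import *
plan(541.1+7*.951,4-7*.309,12,-18,10)" | head -2
```

```text
pos [546.2   2.   10.7] yaw -18.01 D [ 1.6 -0.1  1.3] dyaw 0.01 n 10 F [-7.4  2.6  4.7] t 12.45 open 0.299 grip 3.5 q7 -2.21
[np.float64(0.2), np.float64(-0.0), np.float64(-0.1), np.float64(-0.0)]
```

send_rows([
  [-0.4, 3, 0, -1, 0],
  [-0.4, 3, 0, 0, 0],
  [-0.4, 0, 0, 0, 0],
])

```text
time_s: 12.75
tool_pos: [0.5462, 0.0019, 0.0103]
tool_rot: [0.988, -0.156, -0.009, 0.001]
contact_force: [-14.0, 4.8, 8.5]
opening: 0.303
grip_force: 7.4
```

```bash
python3 -c "
from h import *
plan(541.1+7*.951,4-7*.309,12,-18,10)" | head -1
```

```text
pos [546.2   1.9  10.3] yaw -17.95 D [ 1.6 -0.   1.7] dyaw -0.05 n 10 F [-14.    4.8   8.5] t 12.75 open 0.303 grip 7.4 q7 -2.2
```

Firm stop: 14 N with no motion. I'll back out straight, rise, and check.

send_rows([
  [-0.4, -12, 0, -1, 0],
  [-0.4, -30, 0, 0, 0],
  [-0.4, -40, 0, -10, 0],
  [-0.4, -10, 0, -40, 0],
  [-0.4, 0, 0, -45, 0],
])

```text
time_s: 13.25
tool_pos: [0.4642, 0.0274, 0.1076]
tool_rot: [0.988, -0.156, -0.002, 0.001]
contact_force: [2.0, -1.2, 0.4]
opening: 0.295
grip_force: 0.0
```

send_rows([
  [-0.4, 0, 0, -40, 0],
  [-0.4, 0, 0, -20, 0],
  [-0.4, 0, 0, 0, 0],
  [-0.4, 0, 0, 0, 0],
])

```text
time_s: 13.65
tool_pos: [0.4686, 0.0268, 0.1691]
tool_rot: [0.988, -0.157, 0.002, 0.0]
contact_force: [0.2, 0.4, -0.0]
opening: 0.3
grip_force: 0.0
```

```bash
python3 look.py w8
python3 - <<'E'
from h import *
import subprocess
z=np.load("w8.npz");im=z["im"];c={k:z[k] for k in("fovy","cx","cy","pose")};P=cloud(z["d"],c)*1000
D=P[...,:2]-[541.1,4.0];tx=D@[.951,-.309];ty=D@[.309,.951];h=P[...,2]-8
for y in(49,-49,0,30,-30):
    m=(abs(ty-y)<4);print(y,[(x,round(float(np.median(h[m&(abs(tx-x)<2)])),1)) for x in range(-20,76,4) if (m&(abs(tx-x)<2)).any()])
s=bot.state();print(s["time_s"],s["tool_pos"])
ys,xs=np.where((tx>-100)&(tx<90)&(abs(ty)<90))
cr=im[max(ys.min()-5,0):ys.max()+5,max(xs.min()-5,0):xs.max()+5,::-1];f=min(780/cr.shape[1],580/cr.shape[0])
cv2.imwrite("pics/w8c.png",cv2.resize(cr,None,fx=f,fy=f))
E
```

```text
49 [(-20, -0.9), (-16, 18.3), (-12, 16.4), (-8, 14.4), (-4, 12.4), (0, 10.2), (4, 8.3), (8, 6.3), (12, 12.4), (16, 20.1), (20, 19.9), (24, 19.9), (28, 19.7), (32, 20.2), (36, 20.3), (40, 20.2), (44, 20.1), (48, 19.9), (52, 20.0), (56, 20.1), (60, 20.4), (64, 22.3)]
-49 [(-20, -1.0), (-16, 18.3), (-12, 16.7), (-8, 14.3), (-4, 12.6), (0, 10.5), (4, 8.5), (8, 6.4), (12, 6.8), (16, 20.1), (20, 20.1), (24, 20.0), (28, 20.2), (32, 20.1), (36, 20.1), (40, 20.2), (44, 20.2), (48, 20.2), (52, 20.2), (56, 20.1), (60, 20.2), (64, 22.5)]
0 [(-20, -1.0), (-16, -0.9), (-12, -0.6), (-8, -0.7), (-4, -1.1), (0, -0.9), (4, 303.2), (8, -0.7), (12, -1.1), (16, -0.3), (20, 13.0), (24, 13.3), (28, 14.3), (32, 14.1), (36, 14.2), (40, 14.5), (44, 14.6), (48, 14.4), (52, 14.1), (56, 14.1), (60, 14.6), (64, 13.4), (68, 12.2)]
30 [(-20, -1.0), (-16, -0.9), (-12, -0.9), (-8, -0.9), (-4, -1.0), (0, -1.0), (4, -0.8), (8, -0.8), (12, -1.1), (16, -0.0), (20, 12.9), (24, 13.7), (28, 14.3), (32, 14.3), (36, 14.3), (40, 13.8), (44, 14.5), (48, 14.3), (52, 14.1), (56, 14.2), (60, 14.1), (64, 13.7), (68, 11.7)]
-30 [(-20, -1.1), (-16, -0.8), (-12, -0.8), (-8, -0.7), (-4, -1.0), (0, -0.7), (4, -0.8), (8, -0.9), (12, -1.1), (16, -0.6), (20, 12.8), (24, 13.6), (28, 14.0), (32, 14.2), (36, 14.5), (40, 14.4), (44, 14.2), (48, 14.4), (52, 14.6), (56, 13.9), (60, 14.0), (64, 13.6), (68, 12.3)]
13.7 [0.46738238 0.02686103 0.167888  ]
```

View pics/w8c.png

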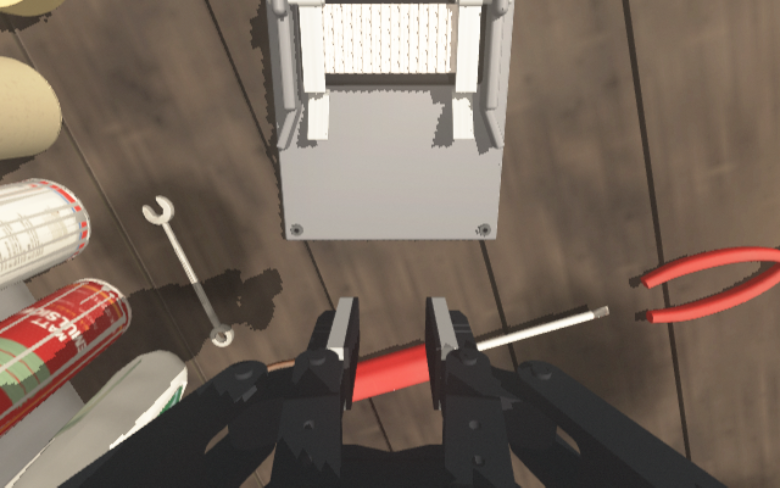

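Both clips lie flat and down: level arms, with the ramp falling to about 4 mm over the floor behind the rear edge. The filter's rear edge is at x≈+18 mm, square, and the spanner is untouched. Handing in.

```bash
python3 -c "
from h import *
print(bot.hand_in())"
```

```text
the job is handed in; nothing more can be done
None
```

The filter is fully home against the back stop with both clips snapped down behind it, the spanner is where it lay, and the job was handed in at about 13.7 s (no verdict was returned).

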